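# Set the length stop in its yellow detent and push the tube up to it

### The arm

A 6-joint arm with a two-finger parallel gripper is mounted at the origin on the work surface. World frame = base frame: x ahead of the robot, y to its left, z up, the work surface at z = 0. Lengths are in m, angles in rad, forces in N, time in s.
With the tool pointing down it reaches from about 0.225 to 0.875 m from the base axis. Payload 3.4 kg.
Tool frame: the origin (TCP) lies on the centre line of the jaws, within the pads' length; the fingertips stand 17 mm ahead of it and the grasp point (between the pads) lies 2 mm behind it; z points along the fingers, y is the line along which they close (so a half turn about z gives the same grasp; the last joint's range is limited). The gripper opens to 85 mm and grips with 20 to 120 N. Pads are 22 mm wide; open, the fingers measure 114 mm over their backs; the gripper's body (76 mm by 85 mm) begins 54 mm behind the grasp point. The pads swing forward as they close: fully open they stand 13 mm farther back than shut.
Start: joints at [-1.368, 0.276, 1.505, -0, 1.361, -0.121], TCP at [0.183, -0.545, 0.248] pointing down, gripper open.
Joint ranges: [-2.89, 2.89], [-0.75, 2.08], [0.22, 2.7], [-1.18, 4.32], [0.11, 2.71], [-2.7, 2.7]. Speed limits (rad/s): [2.57, 2.57, 3.14, 3.14, 3.14, 3.14].

### API

Orientations are given as a unit quaternion [w, x, y, z].
In Python, from rig import manip gives the robot as it stands.
- The arm moves only by the tool move_arm, never from a script. Its argument "steps" is one flat list of numbers, 7 for each row, row after row: the turn, a rotation vector about the world's x, y, z normalised to -1 to 1, where 1 is 360 degrees, then the shift along the world's x, y, z normalised to -1 to 1, where 1 is 1 m, then the opening, from -1 (shut) to 1 (fully open). A call has exactly 10 rows; each row is the pose to reach, as a shift and turn from the pose commanded when the call began, turning the shorter way round; what a row does not reach only later rows make up. A row lasts 1/10 s, in which the tool goes at most 50 mm and 8.59 degrees, less where a joint would pass 70% of its speed; a pose out of reach is approached as far as the arm can. A call with a number of a shift or a turn outside -1 to 1 is refused whole. A call with a gripper value outside its range is refused whole. The fingers move at their own pace and stop on an object; "squeeze" is the grip in N (left out, the last holds). Time passes only in rows, so rows that repeat a pose let the fingers close, or fill a call up. It gives the time, the measured TCP pose, the force, the opening and the grip force at its end, in the units of the state.
- manip.get_state(): the state, without advancing time (a new reading comes with each control period).
- manip.get_image(name): name is "scene" or "side" or "wrist"; returns a dict with "pixels" (420x560x3 uint8, blue, green, red), "fx", "fy", "cx", "cy" (pixels), "R" (3x3) and "t" (3): a world point X has camera coordinates R X + t. Camera axes: x right, y down, z forward; pixel columns grow to the right and rows downward; lengths in m; the calibration is good to about 2 mm. A picture is of the moment at which its call begins. There is no depth.
- manip.sign_off(): hands the job in; it is judged then, once.
The state is a dict: "clock": time; "qpos": joint angles; "qd": joint speeds; "effort": joint torques, N m; "position": TCP position; "ee_rot": TCP orientation; "contact_force": force on the tool from outside, world axes, zero at the start; "moment": the same for the moment, N m; "width": finger opening in m; "gripper_force": force on a finger pad.
Only numpy, scipy, OpenCV 4.12 (cv2) and the standard library are available. Lean on these libraries where they do the work, as an engineer would, in place of code of your own. Each camera call takes 0.05 s, during which the arm holds its last target. There are 200 camera calls.

### The job

On the welding fixture, push the sliding stop along its rail until its plunger drops into the notch of the yellow detent, and then push the square tube along the trough until its end rests against the stop, gently enough that the stop stays in the yellow detent. Only push with the fingers: do not grip or lift the stop, its plunger or the tube, and leave everything else on the table where it is.

Things in the scene. Friction and masses are not known exactly. Their poses are not given: they have to be found in the camera images.
- fixture: Fixed fixture: dark grey base plate 190 x 560 mm, 10 mm thick. Origin on the table, y along rail and trough (robot's left at yaw 0), x across (away from the robot). Trough centre line x = -35 mm: floor 10 mm over the table, green walls 43 mm apart up to 22 mm. Stop's rail x = +30 mm, top 28 mm, with 36 mm high end blocks at y = +-186 mm. Index strip x = +85 mm, top 24 mm. Pose varies.
- stop (a joint): Sliding stop's position along the rail (m), 0 mid-rail, growing along fixture +y, limits +-0.125, friction about 1.5 N. Black block 46 (across) x 40 mm (along), 32 to 86 mm above the table, a red push plate on each end; a steel flag (10 mm thick, 26 to 56 mm above the table) reaches over the trough, a grey arm the other way to the spring plunger. It cannot leave the rail.
- plate_right (a point): Middle of the outer face of the red push plate on the stop's -y end (46 wide x 50 mm high, 34 to 84 mm above the table; the point is at 59 mm). Push here to send the stop along +y.
- plate_left (a point): The same on the stop's +y end. Push here to send the stop along -y.
- pin_tip (a point): Lowest point of the stop's spring plunger, an 8 mm round-ended pin with a black knob of 20 mm diameter (top 73 mm above the table when down), 55 mm beyond the stop block's centre along the fixture's x. Rides on the index strip about 24 mm above the table.
- plunger (a joint): Height in m by which the plunger is lifted against its spring: 0 when down (on the plain strip or at the bottom of a notch), about 0.007 on the crest of a detent. Spring about 9 N plus 0.3 N per mm.
- yellow_detent_notch (a point): Middle of the yellow detent's notch, at strip level. The detent, 58 mm long, sits on the index strip: from either side a ramp rises 7 mm over 17 mm to a round crest 10 mm from the middle, then a V notch falls to strip level. Pushing the stop up the ramp takes 5 to 8 N, then the force dips as the pin drops in and centres itself within 1.5 mm; pushing it on out takes 14 to 20 N.
- blue_detent_notch (a point): Same point of the blue detent, an identical piece in blue: the setting that is not wanted. Yellow and blue lie either side of the stop, either way round.
- stop_face (a point): Point on the flat face of the stop's steel flag that looks along the fixture's -y towards the tube, on the trough's centre line, 38 mm above the table.
- tube_front (a point): Middle of the front (+y) end face, 38 mm above the table, of a square steel tube with both ends capped: 40 x 40 mm, 90 mm long, 0.3 to 0.6 kg, lying lengthways on the trough floor (10 to 50 mm above the table). This end must meet the stop's flag. At the start the tube lies near the trough's -y end, clear of the stop.
- tube_back (a point): The same on the tube's back (-y) end, the end to push, 90 mm behind the front point.
- coupling: Bystander: brass sleeve standing in the trough's +y end, 38 mm diameter, 42 mm high; origin at its foot.
- wrench: Bystander: steel wrench 170 mm long lying on the table in front of the fixture; origin at its underside.
- spray: Bystander: white and green can, 60 mm diameter, 120 mm high, beyond the fixture on the right; origin at its foot.
- flange: Bystander: steel flange 84 mm across with a neck, 42 mm high, beyond the fixture; origin at its foot.
- brush: Bystander: brush 200 mm long, lying on the table to the right; origin at its underside.
- hammer: Bystander: hammer 240 mm long, lying on the table to the left; origin at its underside.
- magnet: Bystander: red L-shaped welding magnet, legs 90 and 80 mm, 20 mm thick, far right; origin at its underside at the L's outer corner region.
There are look-alikes about, which are no part of the job. Leave any turquoise look-alike of the part that bears tube_front alone.

How it is judged:
On the way:
1. the stop's plunger has dropped into the notch of the yellow detent (horizontal distance between pin_tip and yellow_detent_notch below 0.003 m and value of joint plunger below 0.0015 m), for 0.2 s.
At the end, for the whole second after the job is handed in: The plunger is down in the yellow notch (pin within 3 mm of the notch middle, lifted less than 1.5 mm), the stop at rest, and the tube lies flat in the trough with its front end within 3 mm of the stop's face (all of step 1 and y of tube_front in the frame of stop_face between -0.003 and 0.003 m and z of tube_front in the frame of fixture between 0.034 and 0.042 m and x of tube_front in the frame of fixture between -0.041 and -0.029 m and velocity of joint stop between -0.005 and 0.005 m/s); the robot touches nothing.
It fails at once if the stop is gripped by both its push plates (contact force between each of stop_c3, stop_c4 and the fingers above 1 N).
It fails at once if the tube is gripped by its two sides (contact force between each of tube_c1, tube_c2 and the fingers above 1 N).
It fails at once if the tube is lifted more than 8 mm off the trough floor (z of any of tube_front, tube_back in the frame of fixture above 0.046 m).
It fails at once if the plunger is pulled up (lifted more than 11 mm; the crests lift it 7 mm) (value of joint plunger above 0.011 m).
It fails at once if another thing on the table is moved more than 15 mm (distance of any of coupling, wrench, spray, flange, brush, hammer, magnet from where it was at the start of the episode above 0.015 m).
It also fails if it takes over 61 s, if anything falls off the work surface, if the arm or the gripper's body presses on something with over 40 N, if the wrist force passes 120 N, or if a joint passes its speed limit or range.

## Working session

There is one attempt and no reset: what is moved stays moved. The work goes in short steps, Python scripts to look and compute and a tool call to move; the robot and the scene stay as the last step left them, time stands still between calls to the robot, and variables do not carry over. Pictures are saved under pics/ and viewed, at most 10 in all, crops included, and the job is handed in when it is done.

Besides the shell and the picture viewer there is one more tool, called after ">>>" as name(argument=value, ...), one argument or row to a line, values as JSON. move_arm: Moves the arm, as the interface text tells. Scaled input: -1 to 1 covers 1 m each way for a shift and 360 degrees each way for a turn. Its arguments: {"type":"object","properties":{"steps":{"type":"array"},"squeeze":{"type":"number"}},"required":["steps"]}

```bash
mkdir -p pics; cat > h.py <<'E'
from rig import manip
import numpy as np, cv2
def snap(n,f):
    im=manip.get_image(n); cv2.imwrite('pics/'+f+'.png',np.array(im['pixels'])); np.savez('pics/'+f+'.npz',**{k:np.array(im[k]) for k in im}); return im
def back(f,u,v,z):
    d=np.load('pics/'+f+'.npz'); R,t=d['R'],d['t']
    ray=R.T@np.array([(u-d['cx'])/d['fx'],(v-d['cy'])/d['fy'],1]); c=-R.T@t
    return c+ray*(z-c[2])/ray[2]
def proj(f,X):
    d=np.load('pics/'+f+'.npz'); p=d['R']@np.array(X)+d['t']; return np.array([d['fx']*p[0]/p[2]+d['cx'],d['fy']*p[1]/p[2]+d['cy']])
E
python3 - <<'E'
from h import *
for n in('scene','side'): snap(n,n+'0')
s=manip.get_state();print(s)
E
```

```text
{'clock': 0.1, 'qpos': array([-1.36802770e+00,  2.76572001e-01,  1.50599676e+00, -6.39176306e-06,
        1.36069115e+00, -1.20994796e-01]), 'qd': array([-0.00164074, -0.00114799, -0.00274694, -0.00025135, -0.00155052,
       -0.0002304 ]), 'effort': array([ 7.52318319e-04, -4.17699230e+01, -2.46406388e+01, -7.66466587e-05,
        5.90214288e-03,  1.53812272e-05]), 'position': array([ 0.18283693, -0.54470251,  0.24750712]), 'ee_rot': array([-8.32800283e-04,  9.86925294e-01,  1.61176203e-01, -3.71972785e-05]), 'contact_force': array([ 0.50421832,  0.10230201, -0.08680266]), 'moment': array([-0.03620853,  0.01577699, -0.00495923]), 'gripper_force': 0.0, 'width': 0.08542268648906402}
```

View pics/scene0.png

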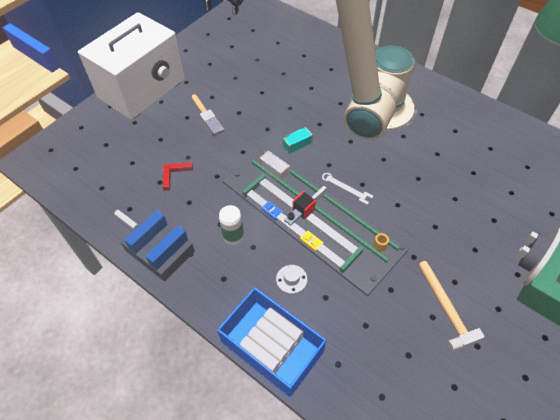

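View pics/side0.png

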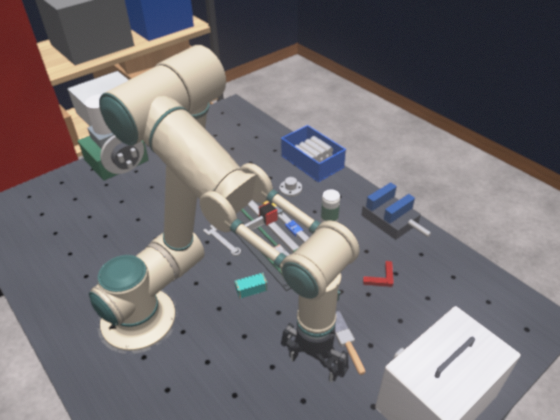

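The scene view shows the fixture from (250,165) to (385,270). The grey tube is in the trough at (275,163), the black and red stop at (305,205), the blue detent at (271,210), the yellow detent at (312,240) and the brass coupling at (381,242). 

Candidates for the tube:
- **Grey piece at (275,163):** it lies between the green walls at the -y end, opposite the coupling, so it fits the description.
- **Turquoise piece at (297,139):** this is the look-alike lying outside the fixture.
- **Grey tubes at (270,340):** these are in the blue bin.

I'll confirm with an enlarged crop.

```bash
python3 - <<'E'
import cv2
a=cv2.imread('pics/scene0.png')[140:295,215:415]
cv2.imwrite('pics/c0.png',cv2.resize(a,None,fx=3.87,fy=3.87,interpolation=cv2.INTER_CUBIC)[:600,:800])
E
```

```text
(no output)
```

View pics/c0.png

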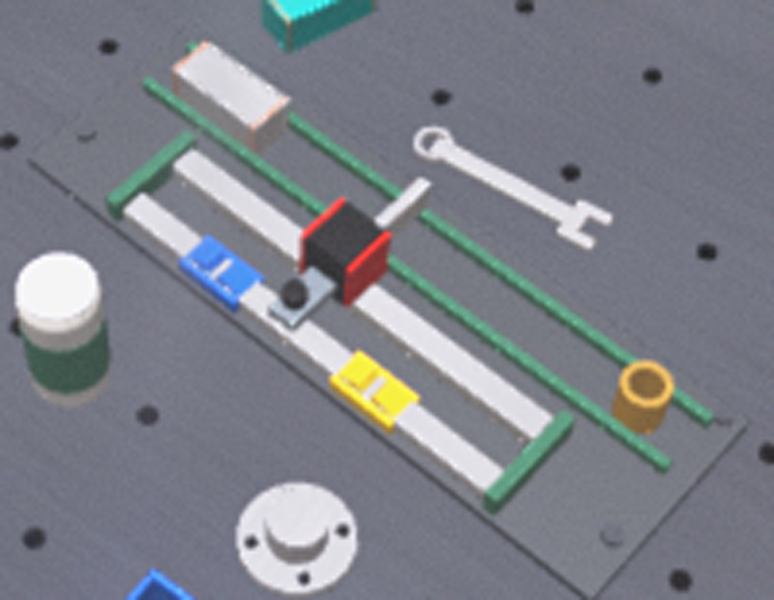

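The crop confirms it: the grey tube sits in the trough at its -y end, with its top around crop (230,90). Yellow is on the stop's +y side, so I push plate_right. Next I fit the fixture pose.

```bash
cat >> h.py <<'E'
def cr(f,u,v,z): return back(f,215+u/3.87,140+v/3.87,z)
E
python3 - <<'E'
from h import *
from scipy.optimize import least_squares
obs=[((590,600),(.095,.28,.01)),((745,422),(-.095,.28,.01)),((30,160),(.095,-.28,.01))]
f='scene0'
W=[cr(f,*p,X[2]) for p,X in obs]
def tr(q,X): c,s=np.cos(q[2]),np.sin(q[2]); return np.array([q[0]+c*X[0]-s*X[1],q[1]+s*X[0]+c*X[1],X[2]])
r=least_squares(lambda q:np.concatenate([(tr(q,X)-w)[:2] for (p,X),w in zip(obs,W)]),[.5,0,0])
q=r.x;print(q[:2],np.degrees(q[2]),r.fun*1000)
c,s=np.cos(q[2]),np.sin(q[2])
def fx(u,v,z):
    w=cr(f,u,v,z)-np.array([q[0],q[1],0]); return np.round(1000*np.array([c*w[0]+s*w[1],-s*w[0]+c*w[1]]),1)
for n,u,v,z in [('yel',374,388,.026),('blue',221,270,.026),('knob',294,286,.073),('stop top -y near',345,200,.084),('topplate right far',302,238,.084),('left plate top a',390,235,.084),('left plate b',347,275,.084),('tube front top',290,100,.05),('tube front top b',255,125,.05),('tube back',205,42,.05),('tube back b',173,70,.05),('coupl',645,383,.042),('spray',59,275,.12),('flange',298,530,.03),('wrench',432,142,.005),('wrench2',590,225,.005)]: print(n,fx(u,v,z),cr(f,u,v,z)[:2].round(3))
E
```

```text
[0.51309936 0.06846159] -4.783900162731573 [ 1.487222    1.66606935 -2.15404015  3.39368027  0.66681816 -5.05974961]
yel [74.7 66.8] [0.593 0.129]
blue [ 75.1 -84.4] [ 0.581 -0.022]
knob [ 71.7 -14.4] [0.583 0.048]
stop top -y near [ -3.9 -32.5] [0.506 0.036]
topplate right far [ 42.5 -33.1] [0.553 0.032]
left plate top a [-2.5 11.9] [0.512 0.081]
left plate b [44.6 11.9] [0.559 0.077]
tube front top [ -66.3 -142.9] [ 0.435 -0.068]
tube front top b [ -29.6 -146.3] [ 0.471 -0.075]
tube back [ -64.2 -232.8] [ 0.43  -0.158]
tube back b [ -26.1 -231.5] [ 0.468 -0.16 ]
coupl [-51.5 211.6] [0.479 0.284]
spray [ 197.9 -119.9] [ 0.7   -0.068]
flange [196.8 103. ] [0.718 0.155]
wrench [-138.4  -54.2] [0.371 0.026]
wrench2 [-159.    87.9] [0.362 0.169]
```

>>> move_arm(
  steps=[0,0,-0.065,0.343,0.529,0,-1,0,0,-0.065,0.343,0.529,0,-1,0,0,-0.065,0.343,0.529,0,-1,0,0,-0.065,0.343,0.529,0,-1,0,0,-0.065,0.343,0.529,0,-1,0,0,-0.065,0.343,0.529,0,-1,0,0,-0.065,0.343,0.529,0,-1,0,0,-0.065,0.343,0.529,0,-1,0,0,-0.065,0.343,0.529,0,-1,0,0,-0.065,0.343,0.529,0,-1],
)

```text
clock: 1.1
position: [0.4551, -0.1242, 0.2482]
ee_rot: [0.0, 0.999, -0.042, -0.0]
contact_force: [0.1, -0.2, 0.0]
width: -0.0001
gripper_force: 0.0
```

>>> move_arm(
  steps=[0,0,0,0.07,0.108,-0.05,-1,0,0,0,0.07,0.108,-0.05,-1,0,0,0,0.07,0.108,-0.05,-1,0,0,0,0.07,0.108,-0.05,-1,0,0,0,0.07,0.108,-0.1,-1,0,0,0,0.07,0.108,-0.1,-1,0,0,0,0.07,0.108,-0.1,-1,0,0,0,0.07,0.108,-0.1,-1,0,0,0,0.07,0.108,-0.1,-1,0,0,0,0.07,0.108,-0.1,-1],
)

```text
clock: 2.1
position: [0.5255, -0.0187, 0.1499]
ee_rot: [0.0, 0.999, -0.043, 0.002]
contact_force: [0.0, 0.1, 0.3]
width: 0.0003
gripper_force: 0.0
```

```bash
python3 - <<'E'
from h import *
snap('wrist','w1')
E
```

```text
(no output)
```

View pics/w1.png

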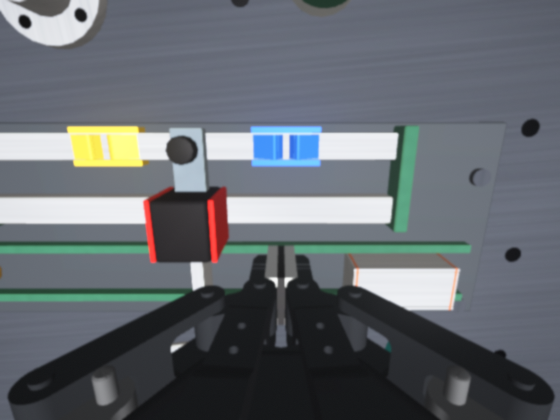

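The wrist view shows the yellow notch at (106,146), the blue notch at (286,146), the pin knob at (181,150), the stop at (187,225) and the tube at (400,282). The shut fingertips are at (280,250).

```bash
python3 - <<'E'
from h import *
f='w1';d=np.load('pics/w1.npz');print('cam',-d['R'].T@d['t'])
for n,u,v,z in [('rail R end',391,210,.028),('rail L',2,210,.028),('strip R',396,146,.024),('strip L',2,146,.024),('yel',106,146,.024),('blue',286,146,.024),('knobtop',181,150,.073),('stop R top edge',227,225,.084),('stop R bottom',214,262,.06),('stop L',147,225,.084),('tubeFR top',355,267,.05),('tubeBK top',457,267,.05),('tube front2',357,307,.05),('tube bk2',452,307,.05),('corner',503,124,.01),('wall1',468,247,.022),('wall2',460,297,.022)]:
    w=back(f,u,v,z); c,s=np.cos(np.radians(-4.78)),np.sin(np.radians(-4.78)); e=w-[.5026,.0693,0]
    print(n,w[:2].round(4),'fix',(1000*np.array([c*e[0]+s*e[1],-s*e[0]+c*e[1]])).round(1))
E
```

```text
cam [ 0.59358583 -0.02566375  0.27589598]
rail R end [ 0.5166 -0.1168] fix [  29.4 -184.3]
rail L [0.5454 0.2241] fix [ 29.8 157.8]
strip R [ 0.5713 -0.1216] fix [  84.3 -184.5]
strip L [0.5992 0.2092] fix [ 84.6 147.5]
yel [0.5918 0.122 ] fix [84.5 59.9]
blue [ 0.5791 -0.0292] fix [ 84.4 -91.7]
knobtop [0.5853 0.043 ] fix [ 84.6 -19.3]
stop R top edge [0.5327 0.0165] fix [ 34.4 -50.1]
stop R bottom [0.4948 0.0364] fix [ -5.  -33.4]
stop L [0.5374 0.0716] fix [34.5  5.2]
tubeFR top [ 0.4756 -0.0791] fix [ -14.6 -150.2]
tubeBK top [ 0.4682 -0.1654] fix [ -14.7 -236.7]
tube front2 [ 0.4365 -0.0803] fix [ -53.4 -154.5]
tube bk2 [ 0.4294 -0.1639] fix [ -53.5 -238.5]
corner [ 0.581  -0.2196] fix [ 102.2 -281.4]
wall1 [ 0.4725 -0.1914] fix [  -8.2 -262.2]
wall2 [ 0.4198 -0.1881] fix [ -61.1 -263.4]
```

>>> move_arm(
  steps=[0,0,0,0,0,-0.03,-1,0,0,0,0,0,-0.06,-1,0,0,0,0,0,-0.08,-1,0,0,0,0,0,-0.08,-1,0,0,0,0.0003,0.004,-0.08,-1,0,0,0,0.0007,0.009,-0.08,-1,0,0,0,0.0011,0.014,-0.08,-1,0,0,0,0.0015,0.018,-0.08,-1,0,0,0,0.0018,0.022,-0.08,-1,0,0,0,0.0022,0.026,-0.08,-1],
)

```text
clock: 3.15
position: [0.5269, 0.0082, 0.0686]
ee_rot: [0.0, 0.999, -0.042, 0.0]
contact_force: [-0.5, 0.9, -0.4]
width: 0.0003
gripper_force: 0.0
```

>>> move_arm(
  steps=[0,0,0,0.0004,0.005,0,-1,0,0,0,0.0008,0.01,0,-1,0,0,0,0.0012,0.015,0,-1,0,0,0,0.0017,0.02,0,-1,0,0,0,0.0021,0.025,0,-1,0,0,0,0.0025,0.03,0,-1,0,0,0,0.0029,0.035,0,-1,0,0,0,0.0033,0.04,0,-1,0,0,0,0.0035,0.042,0,-1,0,0,0,0.0037,0.044,0,-1],
)

```text
clock: 4.15
position: [0.5306, 0.052, 0.0683]
ee_rot: [0.0, 0.999, -0.042, 0.0]
contact_force: [0.1, -1.3, 1.9]
width: 0.0
gripper_force: 0.8
```

```bash
python3 - <<'E'
from h import *
snap('wrist','w2')
E
```

```text
(no output)
```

View pics/w2.png

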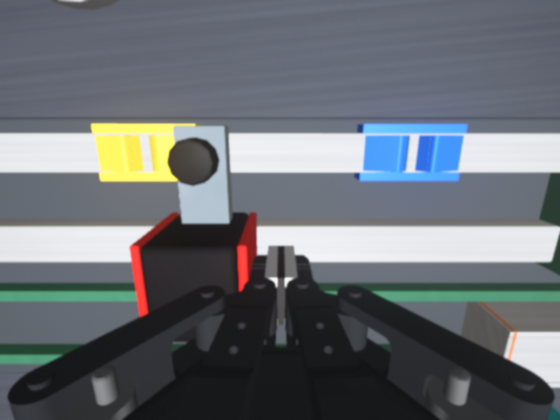

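The finger is against plate_right. The knob is at (193,162), the yellow notch at (147,152), and the pin is nearing the ramp.

```bash
python3 - <<'E'
from h import *
f='w2'
n=back(f,147,152,.024);k=back(f,193,162,.073);p=back(f,193,158,.07)
u=np.array([.0834,.9965,0])
print(n,k,(n-k)@u,(n-p)@u, back(f,250,260,.07))
E
```

```text
[0.59204821 0.12234859 0.024     ] [0.5885023  0.08208863 0.073     ] 0.040414776215976 0.03965869022786628 [0.54142901 0.06410222 0.07      ]
```

>>> move_arm(
  steps=[0,0,0,0.0002,0.003,0,-1,0,0,0,0.0005,0.006,0,-1,0,0,0,0.0008,0.009,0,-1,0,0,0,0.001,0.012,0,-1,0,0,0,0.0012,0.015,0,-1,0,0,0,0.0015,0.018,0,-1,0,0,0,0.0017,0.021,0,-1,0,0,0,0.0019,0.023,0,-1,0,0,0,0.0021,0.025,0,-1,0,0,0,0.0022,0.026,0,-1],
)

```text
clock: 5.2
position: [0.5326, 0.0764, 0.0683]
ee_rot: [0.001, 0.999, -0.042, -0.0]
contact_force: [-0.6, -6.6, 1.3]
width: -0.0001
gripper_force: 3.5
```

>>> move_arm(
  steps=[0,0,0,0,0.0005,0,-1,0,0,0,0.0001,0.001,0,-1,0,0,0,0.0001,0.0015,0,-1,0,0,0,0.0002,0.002,0,-1,0,0,0,0.0002,0.0025,0,-1,0,0,0,0.0002,0.003,0,-1,0,0,0,0.0003,0.0035,0,-1,0,0,0,0.0003,0.004,0,-1,0,0,0,0.0003,0.0045,0,-1,0,0,0,0.0004,0.005,0,-1],
)

```text
clock: 6.2
position: [0.5329, 0.0833, 0.0682]
ee_rot: [-0.0, 0.999, -0.042, -0.0]
contact_force: [-0.3, 0.4, -1.1]
width: 0.0002
gripper_force: 0.0
```

```bash
python3 - <<'E'
from h import *
snap('wrist','w3')
E
```

```text
(no output)
```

View pics/w3.png

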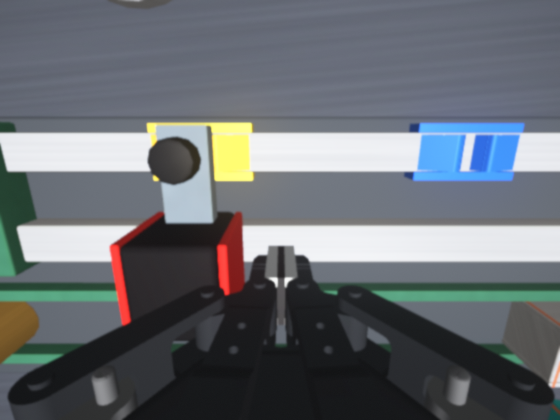

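The stop has sprung ahead of the finger and the push force is zero. The knob is at (174,160) and the yellow piece spans u 150 to 252.

```bash
python3 - <<'E'
from h import *
f='w3'
u=np.array([.0834,.9965,0])
n=np.array([.59205,.12235,.024])
for z,v in((.073,161),(.066,160)): 
  k=back(f,174,v,z);print(k,(n-k)@u)
print((np.array(back(f,201,152,.026))-n)@u, back(f,237,265,.07))
print(back('w2',250,262,.07))
E
```

```text
[0.59189864 0.12103737 0.073     ] 0.0013206560660563899
[0.59177137 0.12354859 0.066     ] -0.0011711601776132365
-6.400983941094364e-05 [0.54178794 0.10169116 0.07      ]
[0.54042204 0.06421526 0.07      ]
```

The plunger is seated in the yellow notch, within about 1.3 mm. Now I back off, lift and go behind the tube.

>>> move_arm(
  steps=[0,0,0,-0.002,-0.02,0,-1,0,0,0,-0.002,-0.02,0.04,-1,0,0,0,-0.002,-0.02,0.08,-1,0,0,0,-0.089,-0.294,0.08,-1,0,0,0,-0.089,-0.294,0.08,-1,0,0,0,-0.089,-0.294,0.08,-1,0,0,0,-0.089,-0.294,0.08,-1,0,0,0,-0.089,-0.294,0.08,-1,0,0,0,-0.089,-0.294,0.08,-1,0,0,0,-0.089,-0.294,0.08,-1],
)

```text
clock: 7.25
position: [0.4433, -0.2153, 0.1485]
ee_rot: [0.001, 0.999, -0.045, 0.0]
contact_force: [-0.0, 0.4, 0.5]
width: -0.0001
gripper_force: 0.0
```

```bash
python3 - <<'E'
from h import *
snap('wrist','w4')
E
```

```text
(no output)
```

View pics/w4.png

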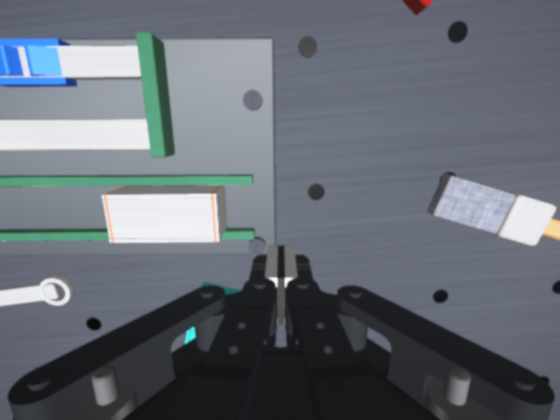

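The tube's back end is at u≈218, v 190 to 242. The space behind it is clear, with the brush at (490,205) far off. The turquoise look-alike is at (205,300), low and beside the path.

```bash
python3 - <<'E'
from h import *
f='w4'
for a in((218,216,.05),(104,217,.05),(205,300,.04),(253,180,.022),(253,234,.022)):
  w=back(f,*a); e=w-[.5026,.0693,0]; c,s=np.cos(np.radians(-4.78)),np.sin(np.radians(-4.78))
  print(w.round(4),(1000*np.array([c*e[0]+s*e[1],-s*e[0]+c*e[1]])).round(1))
print(manip.get_state()['position'])
E
```

```text
[ 0.4484 -0.167   0.05  ] [ -34.3 -240. ]
[ 0.4557 -0.076   0.05  ] [ -34.6 -148.7]
[ 0.3675 -0.141   0.04  ] [-117.1 -220.9]
[ 0.4702 -0.1952  0.022 ] [ -10.2 -266.3]
[ 0.4205 -0.1895  0.022 ] [ -60.2 -264.7]
[ 0.44362424 -0.21299032  0.14833905]
```

>>> move_arm(
  steps=[0,0,0,0,0,-0.04,-1,0,0,0,0,0,-0.08,-1,0,0,0,0,0,-0.098,-1,0,0,0,0,0,-0.098,-1,0,0,0,0.0003,0.004,-0.098,-1,0,0,0,0.0007,0.008,-0.098,-1,0,0,0,0.001,0.012,-0.098,-1,0,0,0,0.0013,0.016,-0.098,-1,0,0,0,0.0017,0.02,-0.098,-1,0,0,0,0.0021,0.025,-0.098,-1],
)

```text
clock: 8.3
position: [0.4464, -0.1859, 0.0507]
ee_rot: [0.0, 0.999, -0.042, 0.0]
contact_force: [0.0, -0.2, 0.2]
width: 0.0002
gripper_force: 0.0
```

>>> move_arm(
  steps=[0,0,0,0.0003,0.004,0,-1,0,0,0,0.0008,0.009,0,-1,0,0,0,0.0012,0.014,0,-1,0,0,0,0.0016,0.019,0,-1,0,0,0,0.002,0.024,0,-1,0,0,0,0.0024,0.029,0,-1,0,0,0,0.0028,0.034,0,-1,0,0,0,0.0033,0.039,0,-1,0,0,0,0.0037,0.044,0,-1,0,0,0,0.004,0.048,0,-1],
)

```text
clock: 9.3
position: [0.4503, -0.1378, 0.0504]
ee_rot: [0.0, 0.999, -0.042, 0.0]
contact_force: [-0.2, -1.4, 1.1]
width: 0.0002
gripper_force: 1.3
```

>>> move_arm(
  steps=[0,0,0,0.0005,0.006,0,-1,0,0,0,0.001,0.012,0,-1,0,0,0,0.0015,0.018,0,-1,0,0,0,0.002,0.024,0,-1,0,0,0,0.0025,0.03,0,-1,0,0,0,0.003,0.036,0,-1,0,0,0,0.0035,0.042,0,-1,0,0,0,0.004,0.048,0,-1,0,0,0,0.0045,0.054,0,-1,0,0,0,0.005,0.06,0,-1],
)

```text
clock: 10.3
position: [0.4552, -0.0778, 0.0504]
ee_rot: [0.0, 0.999, -0.042, -0.0]
contact_force: [0.2, -3.4, 1.3]
width: -0.0002
gripper_force: 1.6
```

>>> move_arm(
  steps=[0,0,0,0.0005,0.006,0,-1,0,0,0,0.001,0.012,0,-1,0,0,0,0.0015,0.018,0,-1,0,0,0,0.002,0.024,0,-1,0,0,0,0.0025,0.03,0,-1,0,0,0,0.003,0.036,0,-1,0,0,0,0.0034,0.041,0,-1,0,0,0,0.0038,0.045,0,-1,0,0,0,0.0041,0.049,0,-1,0,0,0,0.0043,0.052,0,-1],
)

```text
clock: 11.3
position: [0.4595, -0.0259, 0.0503]
ee_rot: [0.0, 0.999, -0.042, -0.0]
contact_force: [-0.7, -3.5, 1.6]
width: 0.0002
gripper_force: 1.8
```

```bash
python3 - <<'E'
from h import *
snap('wrist','w5')
E
```

```text
(no output)
```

View pics/w5.png

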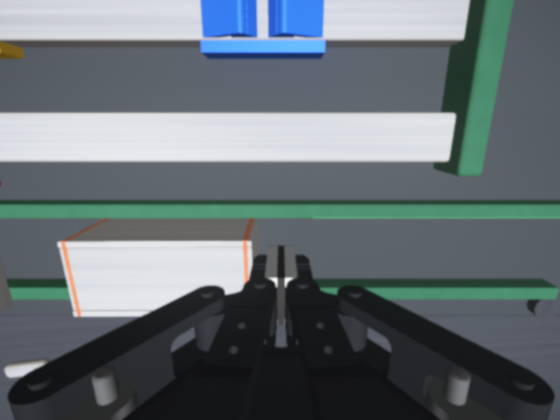

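The tube's top front edge runs (62,240) to (78,315). The flag is just at the left border, around (8,290).

```bash
python3 - <<'E'
from h import *
f='w5';u=np.array([.0834,.9965,0])
a=back(f,69,278,.05);b=back(f,251,278,.05)
print(a,b,(a-b)@u)
tcp=manip.get_state()['position']; print(tcp,(b-tcp)@u)
face=np.array([.4725,.1274,.05]); print('gap notch-5',(face-a)@u)
for z in(.04,.05,.056): print('flag',(back(f,9,295,z)-a)@u)
E
```

```text
[0.46734359 0.07390984 0.05      ] [ 0.46003929 -0.0129846   0.05      ] 0.08719949687928942
[ 0.45951475 -0.02553483  0.05034008] 0.012550041747637396
gap notch-5 0.05373298492874671
flag 0.04154710666602027
flag 0.0310483520136787
flag 0.024749099222273786
```

>>> move_arm(
  steps=[0,0,0,0.0003,0.004,0,-1,0,0,0,0.0007,0.008,0,-1,0,0,0,0.001,0.012,0,-1,0,0,0,0.0013,0.016,0,-1,0,0,0,0.0016,0.019,0,-1,0,0,0,0.0018,0.022,0,-1,0,0,0,0.0021,0.025,0,-1,0,0,0,0.0023,0.028,0,-1,0,0,0,0.0025,0.03,0,-1,0,0,0,0.0027,0.032,0,-1],
)

```text
clock: 12.35
position: [0.4621, 0.0059, 0.0503]
ee_rot: [0.0, 0.999, -0.042, -0.0]
contact_force: [-0.8, -3.5, 2.0]
width: 0.0001
gripper_force: 1.9
```

```bash
python3 - <<'E'
from h import *
snap('scene','s2')
a=cv2.imread('pics/s2.png')[150:270,230:400]
cv2.imwrite('pics/c2.png',cv2.resize(a,None,fx=4.7,fy=4.7,interpolation=cv2.INTER_CUBIC))
E
```

```text
(no output)
```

View pics/c2.png

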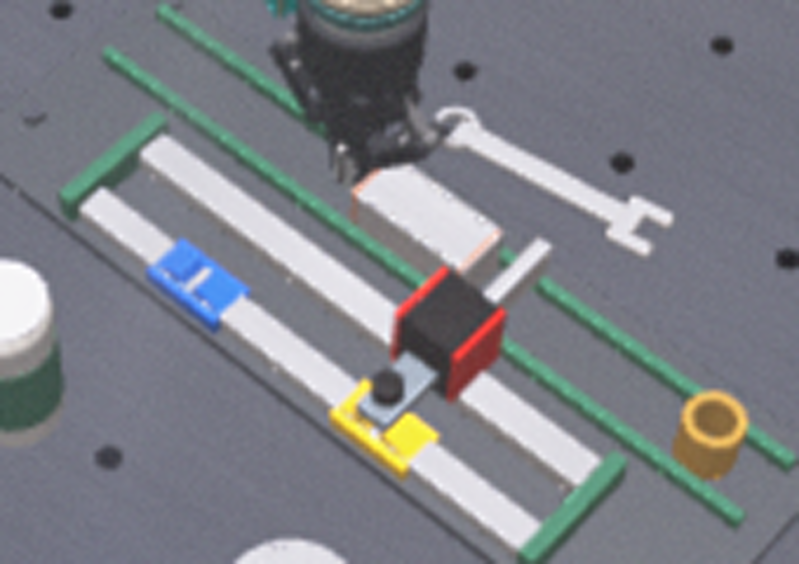

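The stop is still in yellow. The tube front edge, (499,233) to (465,268), is a short gap from the flag, whose near edge runs about (540,240) to (487,290).

```bash
python3 - <<'E'
from h import *
f='s2';u=np.array([.0834,.9965,0])
b=lambda x,y,z:back(f,230+x/4.7,150+y/4.7,z)
t=[b(499,233,.05),b(466,265,.05)]; F=[b(540,239,.056),b(487,290,.056)]
print([p@u for p in t],[p@u for p in F])
E
```

```text
[np.float64(0.1498217444698636), np.float64(0.1500220625959813)] [np.float64(0.17328022144847244), np.float64(0.17310417297563632)]
```

>>> move_arm(
  steps=[0,0,0,0.0001,0.001,0,-1,0,0,0,0.0002,0.002,0,-1,0,0,0,0.0002,0.003,0,-1,0,0,0,0.0003,0.004,0,-1,0,0,0,0.0004,0.005,0,-1,0,0,0,0.0005,0.006,0,-1,0,0,0,0.0006,0.007,0,-1,0,0,0,0.0007,0.008,0,-1,0,0,0,0.0007,0.009,0,-1,0,0,0,0.0008,0.01,0,-1],
)

```text
clock: 13.4
position: [0.463, 0.0159, 0.0503]
ee_rot: [0.0, 0.999, -0.042, -0.0]
contact_force: [-0.3, -3.6, 2.2]
width: 0.0004
gripper_force: 1.8
```

>>> move_arm(
  steps=[0,0,0,0,0.0005,0,-1,0,0,0,0.0001,0.001,0,-1,0,0,0,0.0001,0.0015,0,-1,0,0,0,0.0002,0.002,0,-1,0,0,0,0.0002,0.0025,0,-1,0,0,0,0.0002,0.003,0,-1,0,0,0,0.0003,0.0035,0,-1,0,0,0,0.0003,0.004,0,-1,0,0,0,0.0004,0.0045,0,-1,0,0,0,0.0004,0.005,0,-1],
)

```text
clock: 14.4
position: [0.4634, 0.0208, 0.0503]
ee_rot: [0.0, 0.999, -0.042, -0.0]
contact_force: [-0.1, -3.3, 2.6]
width: -0.0004
gripper_force: 1.8
```

>>> move_arm(
  steps=[0,0,0,0,0.0003,0,-1,0,0,0,0,0.0006,0,-1,0,0,0,0.0001,0.0009,0,-1,0,0,0,0.0001,0.0012,0,-1,0,0,0,0.0001,0.0015,0,-1,0,0,0,0.0001,0.0018,0,-1,0,0,0,0.0002,0.0021,0,-1,0,0,0,0.0002,0.0024,0,-1,0,0,0,0.0002,0.0027,0,-1,0,0,0,0.0002,0.003,0,-1],
)

```text
clock: 15.4
position: [0.4636, 0.0238, 0.0503]
ee_rot: [0.0, 0.999, -0.042, -0.0]
contact_force: [0.0, -2.6, 2.1]
width: -0.0002
gripper_force: 1.8
```

>>> move_arm(
  steps=[0,0,0,0,0.0002,0,-1,0,0,0,0,0.0004,0,-1,0,0,0,0.0001,0.0006,0,-1,0,0,0,0.0001,0.0008,0,-1,0,0,0,0.0001,0.001,0,-1,0,0,0,0.0001,0.0012,0,-1,0,0,0,0.0001,0.0014,0,-1,0,0,0,0.0001,0.0016,0,-1,0,0,0,0.0002,0.0018,0,-1,0,0,0,0.0002,0.002,0,-1],
)

```text
clock: 16.4
position: [0.4638, 0.0258, 0.0503]
ee_rot: [0.0, 0.999, -0.042, -0.0]
contact_force: [-0.4, -3.5, 2.6]
width: -0.0001
gripper_force: 1.8
```

>>> move_arm(
  steps=[0,0,0,0,0.0002,0,-1,0,0,0,0,0.0004,0,-1,0,0,0,0.0001,0.0006,0,-1,0,0,0,0.0001,0.0008,0,-1,0,0,0,0.0001,0.001,0,-1,0,0,0,0.0001,0.0012,0,-1,0,0,0,0.0001,0.0014,0,-1,0,0,0,0.0001,0.0016,0,-1,0,0,0,0.0002,0.0018,0,-1,0,0,0,0.0002,0.002,0,-1],
)

```text
clock: 17.4
position: [0.4639, 0.0274, 0.0504]
ee_rot: [0.0, 0.999, -0.042, -0.0]
contact_force: [-1.1, -5.3, 1.9]
width: 0.0001
gripper_force: 2.9
```

>>> move_arm(
  steps=[0,0,0,0,0.0001,0,-1,0,0,0,0,0.0002,0,-1,0,0,0,0,0.0003,0,-1,0,0,0,0,0.0004,0,-1,0,0,0,0,0.0005,0,-1,0,0,0,0,0.0006,0,-1,0,0,0,0,0.0006,0,-1,0,0,0,0,0.0006,0,-1,0,0,0,0,0.0006,0,-1,0,0,0,0,0.0006,0,-1],
)

```text
clock: 18.4
position: [0.4639, 0.0277, 0.0503]
ee_rot: [0.001, 0.999, -0.042, -0.0]
contact_force: [-1.4, -6.7, 2.0]
width: 0.0001
gripper_force: 3.5
```

The force has risen from 3.5 to 6.7 N, so the tube is on the flag. I'll back off straight and lift away.

>>> move_arm(
  steps=[0,0,0,-0.0004,-0.005,0,-1,0,0,0,-0.0012,-0.015,0,-1,0,0,0,-0.0025,-0.03,0,-1,0,0,0,-0.0025,-0.03,0.04,-1,0,0,0,-0.0025,-0.03,0.08,-1,0,0,0,-0.0025,-0.03,0.12,-1,0,0,0,-0.0025,-0.03,0.12,-1,0,0,0,-0.0025,-0.03,0.12,-1,0,0,0,-0.0025,-0.03,0.12,-1,0,0,0,-0.0025,-0.03,0.12,-1],
)

```text
clock: 19.4
position: [0.4603, -0.0014, 0.1688]
ee_rot: [-0.0, 0.999, -0.042, -0.002]
contact_force: [0.7, -0.9, 0.6]
width: 0.0001
gripper_force: 0.0
```

```bash
python3 - <<'E'
from h import *
snap('scene','s3'); snap('wrist','w6')
a=cv2.imread('pics/s3.png')[185:255,275:355]; b=cv2.imread('pics/w6.png')[:, :300]
a=cv2.resize(a,None,fx=6,fy=6,interpolation=cv2.INTER_CUBIC)
o=np.zeros((420,800,3),np.uint8);o[:420,:480]=a;o[:,480:780]=b
cv2.imwrite('pics/c3.png',o)
E
```

```text
(no output)
```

View pics/c3.png

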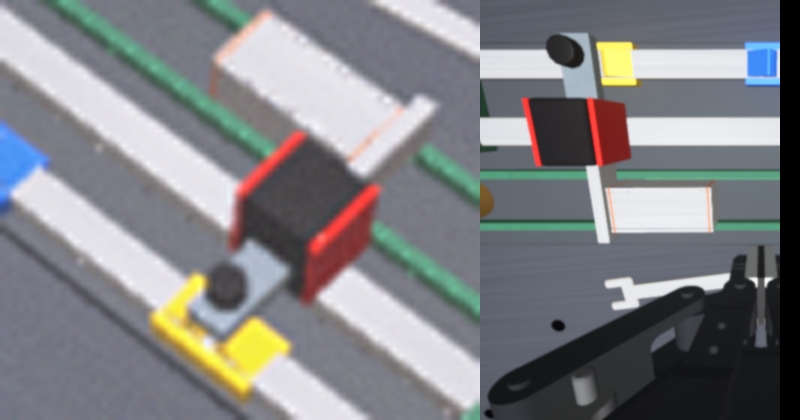

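Both views show the tube against the flag and the pin in the yellow notch. As a numeric check, I'll measure how far the stop has shifted between the scene images before and after contact.

```bash
python3 - <<'E'
from h import *
A,B=[cv2.imread(f'pics/{n}.png',0).astype(np.float32) for n in('s2','s3')]
r=np.s_[210:250,298:345]
print(cv2.phaseCorrelate(A[208:248,300:336],B[208:248,300:336],cv2.createHanningWindow((36,40),cv2.CV_32F)))
m=np.linalg.norm(proj('s3',[.5,.15,.06])-proj('s3',[.5,.151,.06]));print('px/mm',m)
# template on the knob, subpixel
for sl in((220,240,300,318),(215,236,316,340)):
  t=A[sl[0]:sl[1],sl[2]:sl[3]]; k=8
  T=cv2.resize(t,None,fx=k,fy=k,interpolation=3); S=cv2.resize(B[sl[0]-4:sl[1]+4,sl[2]-4:sl[3]+4],None,fx=k,fy=k,interpolation=3)
  _,s,_,l=cv2.minMaxLoc(cv2.matchTemplate(S,T,5)); print(s,np.array(l)/k-4)
E
```

```text
((0.24985207030125878, 0.19937090825379045), 0.9123240166240268)
px/mm 0.34840699364876415
0.9854779839515686 [0. 0.]
0.9932835698127747 [0. 0.]
```

```bash
python3 -c "
from rig import manip
print(manip.sign_off())"
```

```text
the job is handed in; nothing more can be done
None
```

I handed the job in at about 19.5 s; no verdict came back. In the last images the plunger is in the yellow notch, the stop had shifted less than about 1 mm from the tube's contact, and the tube's front end rests against the flag, with the arm lifted clear.

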